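Clamp a brake pad in a sloping bench clamp

TASK

The brake pad lying in the sloping bench clamp has to be held fast for filing. Swing the clamp strap round by its upright post until its rubber foot is over the middle of the pad, then screw the knurled nut down clockwise until it stops tight, so that the foot presses on the pad. Do not shove the pad out of its place, leave the other things on the bench alone, and let go of the clamp at the end.

Things in the scene. Friction and masses are not known exactly. Their poses are not given: they have to be found in the camera images.
- fixture: Grey steel bench clamp, fixed. Base 200 x 220 x 12 mm; origin on the table, 15 mm to -x of the base's centre. Its bed plate (195 x 200 x 12 mm) slopes 30 degrees, rising towards its own +x, so all square to it leans 30 degrees to -x. A 16 mm stud square to the bed starts at (60, 0, 115) mm in this frame and is 98 mm long. Two low stops at the bed's lower edge hold the pad. Yaw varies.
- nut_mid (a point): Centre (half-way up, on the axis) of the round knurled steel nut on the stud: 50 mm in diameter, 44 mm tall. Its z axis is the stud's, pointing away from the bed, leaning 30 degrees from vertical; x and y turn with the nut. The strap lies 23 mm below this point along the axis. The stud sticks out 5 to 13 mm above the nut.
- nut (a joint): Angle of the nut in rad, grows clockwise seen from above (tightening) from 0 (backed off) to 4.4, where it stops hard and tight. It starts between 0.2 and 1.4. The thread is coarse: it sinks 1.9 mm per rad along its axis and takes the strap with it; it stays where it is left (drag about 0.1 N m).
- post_mid (a point): Point on the axis of the strap's upright steel post, 28 mm above the strap's top face (22 mm below the post's top). The post is 20 mm in diameter and 50 mm tall, round, parallel to the stud, 105 mm from the stud's axis, above the foot. z axis as the nut's; its x axis points from the post to the stud.
- strap (a joint): Swing of the strap about the stud in rad: 0 when it points straight down the slope (fixture's -x), foot over the pad's middle; positive towards the fixture's +y. Range -0.6 to 1.5, no stop at 0. Starts between 0.75 and 1.35, stays where it is left (drag 0.15 N m, 1.5 N at the post). The strap is a dark steel bar 32 x 10 mm; turning the nut does not turn it.
- foot: Sprung rubber foot of the strap, 24 mm in diameter, under the post (its frame's origin lies on the stud's axis, not at the foot). It clears the pad by at least 3 mm at the start and meets it about 1.3 rad before the nut's stop.
- foot_face (a point): Centre of the foot's lower face.
- pad_top (a point): Centre of the top face of the brake pad that lies in the clamp: loose, 60 mm (up the slope) x 160 mm (across) x 20 mm thick, a steel back plate with two black friction blocks and a 4 mm groove between them at its middle.
- spray_tall: Bystander: spray can 60 mm in diameter, 190 mm tall.
- spray_short: Bystander: can 64 mm in diameter, 130 mm tall.
- bearing: Bystander: steel bearing ring, 80 mm in diameter, 23 mm high.
- carton: Bystander: closed blue carton 100 x 160 x 60 mm.
- wrench: Bystander: wrench 190 mm long.
- spare_pad: Bystander: second brake pad, lying flat on the table, 60 x 160 x 20 mm.
- driver: Bystander: screwdriver 200 mm long.

How it is judged:
On the way, in this order (a step that is already met when the one before it is completed fails the run):
1. the strap is swung over the middle of the pad, while the nut is still loose (value of joint strap between -0.2 and 0.2 rad and value of joint nut below 3 rad), for 0.2 s.
2. the nut is screwed down tight (value of joint nut above 4.25 rad), for 0.2 s.
At the end, for the whole second after the job is handed in: The strap is within 0.2 rad of straight down the slope (foot within about 21 mm of the pad's middle), the nut is within 0.15 rad of its stop at 4.4 rad, the foot presses the pad with more than 3 N, the pad lies still within 12 mm of where it lay, and the robot has let go (value of joint strap between -0.2 and 0.2 rad and value of joint nut above 4.25 rad and contact force between foot and brake_pad above 3 N and distance of pad_top from where it was at the start of the episode below 0.012 m and linear speed of brake_pad below 0.01 m/s); the robot touches nothing.
It fails at once if the pad is shoved more than 25 mm (distance of pad_top from where it was at the start of the episode above 0.025 m).
It fails at once if another thing on the bench is moved by more than 30 mm (distance of any of spray_tall, spray_short, bearing, carton, wrench, spare_pad, driver from where it was at the start of the episode above 0.03 m).
It also fails if it takes over 58 s, if anything falls off the work surface, if the arm or the gripper's body presses on something with over 40 N, if the wrist force passes 120 N, or if a joint passes its speed limit or range.

ROBOT

A 6-joint arm with a two-finger parallel gripper is mounted at the origin on the work surface. World frame = base frame: x ahead of the robot, y to its left, z up, the work surface at z = 0. Lengths are in m, angles in rad, forces in N, time in s.
With the tool pointing down it reaches from about 0.4 to 0.925 m from the base axis. Payload 12.5 kg.
Tool frame: the origin (TCP) lies at the very end of the fingers, on their centre line; the grasp point (between the pads) lies 19 mm behind it; z points along the fingers, y is the direction in which the jaws open and shut (so a half turn about z gives the same grasp; the last joint's range is limited). The gripper opens to 95 mm and grips with 3 to 60 N. Pads are 20 mm wide; open, the fingers measure 119 mm over their backs; the gripper's body (75 mm by 180 mm) begins 59 mm behind the grasp point.
Start: joints at [1.19, 0.491, 1.559, -0, 1.092, -0.106], TCP at [0.17, 0.602, 0.215] pointing down, gripper open.
Joint ranges: [-3.1, 3.1], [-0.84, 2.19], [0.05, 2.79], [-1.13, 4.28], [0.06, 2.93], [-2.69, 2.69]. Speed limits (rad/s): [2.22, 2.22, 2.79, 3.14, 3.14, 3.14].

INTERFACE

Orientations are given as a unit quaternion [x, y, z, w].
In Python, from cell import ctrl gives the robot as it stands.
- The arm moves only by the tool apply_moves, never from a script. Its argument "commands" is a list of rows, each a list of 2 entries, a list of its own where there are three numbers: the shift along the tool's x, y, z in mm, then the turn about the tool's z in rad. A call has 1 to 5 rows; each row is the pose to reach, as a shift and turn from the pose commanded when the call began, along the tool's axes at that moment; what a row does not reach only later rows make up. A row lasts 1/8 s, in which the tool goes at most 62.5 mm and 10.7 degrees, less where a joint would pass 70% of its speed; a pose out of reach is approached as far as the arm can. A call with a gripper value outside its range is refused whole. "fingers" is the opening, from 0 (shut) to 1 (fully open), set as the call begins (left out, the last holds). The fingers move at their own pace and stop on an object; "grip_force" is the grip in N (left out, the last holds). Time passes only in rows, so rows that repeat a pose let the fingers close. It gives the time, the measured TCP pose, the force and the opening at its end, in the units of the state.
- ctrl.observe(): the state, without advancing time (a new reading comes with each control period).
- ctrl.capture(name): name is "scene" or "top" or "wrist"; returns the picture (480x640x3 uint8, blue, green, red); there is no depth.
- ctrl.camera_info(name): a dict with "K" (3x3 intrinsics, pixels), "T" (4x4, takes a point from camera to world coordinates). Camera axes: x right, y up, looking along -z (the intrinsics and any distortion apply to the point x, -y, -z); pixel columns grow to the right and rows downward; lengths in m; the calibration is good to about 2 mm. A picture is of the moment at which its call begins: read the wrist's pose just before it. camera_info takes no time and is no camera call; for the wrist camera it gives the pose at the moment of the call.
- ctrl.sign_off(): hands the job in, once; it reports no verdict.
The state is a dict: "t": time; "qpos": joint angles; "qvel": joint speeds; "tau": joint torques, N m; "position": TCP position; "ee_rot": TCP orientation; "ft_force": force on the tool from outside, world axes, zero at the start; "torque": the same for the moment, N m; "grip_width": opening from 0.0 (shut) to 1.0 (fully open).
Only numpy, scipy, OpenCV 4.12 (cv2) and the standard library are available. Lean on these libraries where they do the work, as an engineer would, in place of code of your own. Each camera call takes 0.05 s, during which the arm holds its last target.

## Working session

There is one attempt and no reset: what is moved stays moved. The work goes in short steps, Python scripts to look and compute and a tool call to move; the robot and the scene stay as the last step left them, time stands still between calls to the robot, and variables do not carry over. Pictures are saved under pics/ and viewed, and the job is handed in when it is done.

Besides the shell and the picture viewer there is one more tool, called after "Call:" as name(argument=value, ...) on one line, values as JSON. apply_moves: Moves the arm, as the interface text tells. Its arguments: {"type":"object","properties":{"commands":{"type":"array"},"fingers":{"type":"number"},"grip_force":{"type":"number"}},"required":["commands"]}

```bash
ls; mkdir -p pics; python3 - <<'E'
from cell import ctrl
import cv2,numpy as np
np.set_printoptions(precision=4,suppress=True)
for n in ["scene","top","wrist"]:
    i=ctrl.camera_info(n); print(n,i["K"],i["T"],[k for k in i])
    cv2.imwrite(f"pics/{n}0.png",ctrl.capture(n))
print(ctrl.observe())
E
```

```text
pics
scene [[558.5001   0.     308.1977]
 [  0.     558.5001 229.9763]
 [  0.       0.       1.    ]] [[ 0.818  -0.3606  0.4482  1.214 ]
 [ 0.5753  0.5184 -0.6327 -0.9748]
 [-0.0042  0.7754  0.6315  1.0775]
 [ 0.      0.      0.      1.    ]] ['K', 'T']
top [[465.1922   0.     316.0227]
 [  0.     465.1922 240.0819]
 [  0.       0.       1.    ]] [[-0.0178  0.9962 -0.0852  0.4281]
 [-0.9997 -0.0192 -0.0154 -0.019 ]
 [-0.017   0.0849  0.9962  1.2023]
 [ 0.      0.      0.      1.    ]] ['K', 'T']
wrist [[389.6854   0.     316.4081]
 [  0.     389.6854 240.049 ]
 [  0.       0.       1.    ]] [[ 0.2699 -0.9308 -0.2466  0.0997]
 [ 0.9629  0.2604  0.0708  0.6202]
 [-0.0017 -0.2566  0.9665  0.3833]
 [ 0.      0.      0.      1.    ]] ['K', 'T']
{'t': 0.15, 'qpos': array([ 1.1904,  0.4914,  1.5593,  0.    ,  1.0917, -0.1056]), 'qvel': array([ 0.0018, -0.0024, -0.0009, -0.0002,  0.0009,  0.0015]), 'tau': array([  0.0017, -61.2892, -25.8274,   0.0693,   0.0473,  -0.    ]), 'position': array([0.1695, 0.6014, 0.2142]), 'ee_rot': array([ 0.137 ,  0.9906, -0.0004, -0.0001]), 'ft_force': array([-0.9752, -0.5619,  0.8337]), 'torque': array([-0.0026, -0.0177,  0.0205]), 'grip_width': 0.9945938731432025}
```

View pics/scene0.png

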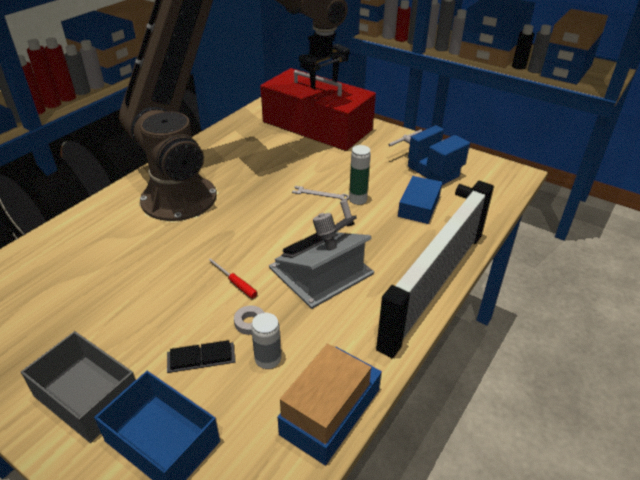

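View pics/top0.png

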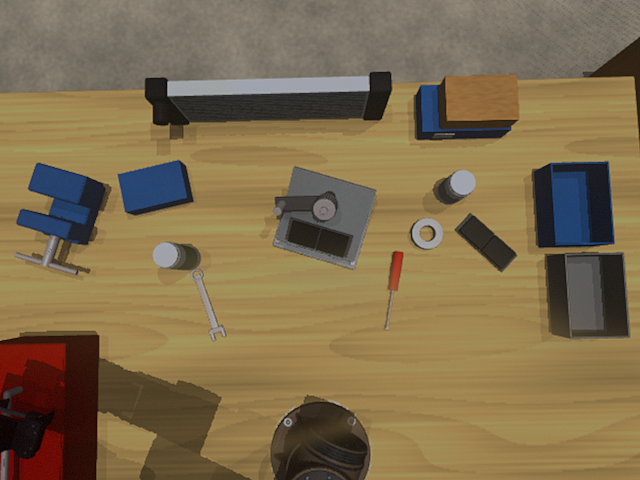

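View pics/wrist0.png

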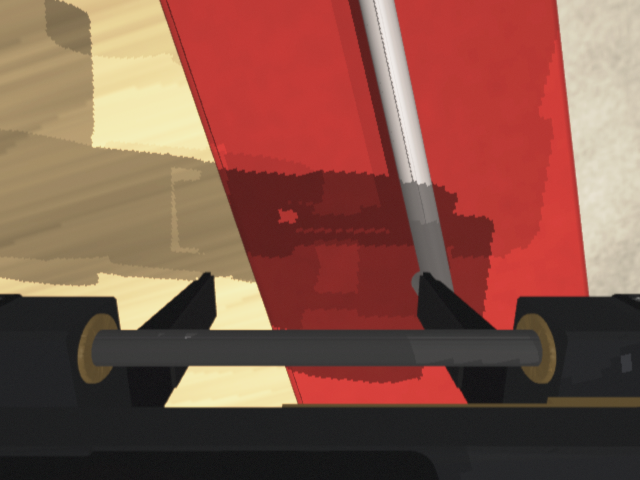

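```bash
python3 - <<'E'
import cv2
a=cv2.imread("pics/top0.png")[150:285,250:400]
cv2.imwrite("pics/topc.png",cv2.resize(a,None,fx=5,fy=5,interpolation=cv2.INTER_CUBIC)[:600*2,:800])
a=cv2.imread("pics/scene0.png")[185:310,260:385]
cv2.imwrite("pics/scenec.png",cv2.resize(a,None,fx=4.8,fy=4.8,interpolation=cv2.INTER_CUBIC))
E
python3 -c "
import cv2
a=cv2.imread('pics/topc.png');print(a.shape);cv2.imwrite('pics/topc2.png',cv2.resize(a,None,fx=.8,fy=.8))"
```

```text
(675, 750, 3)
```

View pics/topc2.png

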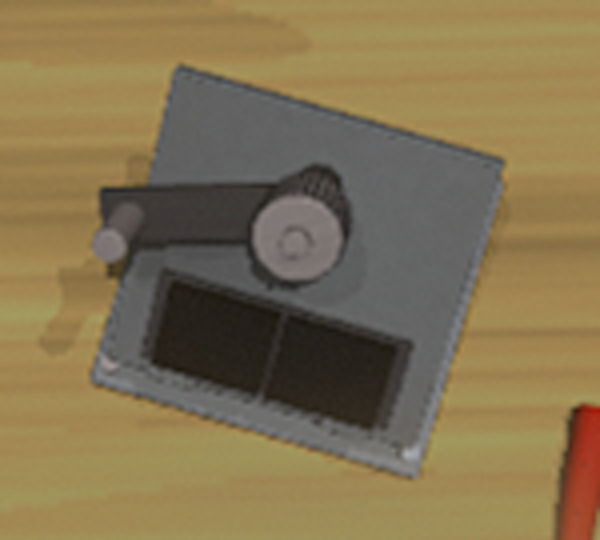

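View pics/scenec.png

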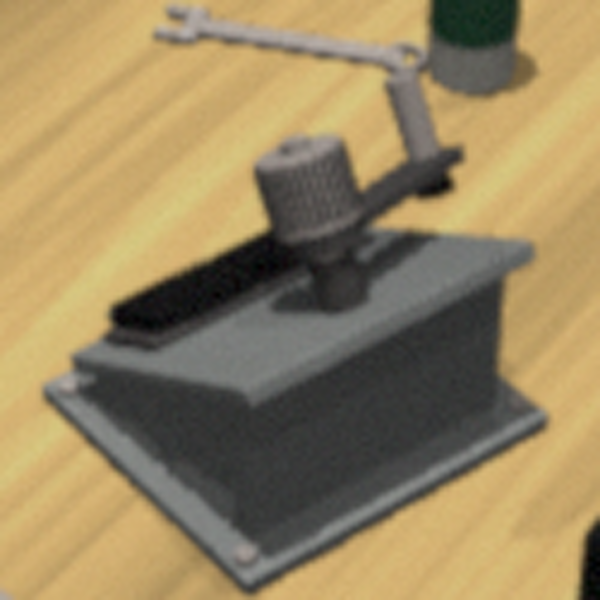

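```bash
cat > h.py <<'E'
from cell import ctrl
import cv2,numpy as np
from scipy.optimize import least_squares
np.set_printoptions(precision=4,suppress=True)
A=np.array([-.5,0,3**.5/2]); S0=np.array([.06,0,.115])
def proj(n,P,info=None):
    i=info or ctrl.camera_info(n); T=np.array(i["T"]); p=np.linalg.inv(T)@np.append(P,1); K=i["K"]
    return np.array([K[0][2]-K[0][0]*p[0]/p[2], K[1][2]+K[1][1]*p[1]/p[2]])
def W(f,P):
    c,s=np.cos(f[2]),np.sin(f[2]); return np.array([f[0]+c*P[0]-s*P[1],f[1]+s*P[0]+c*P[1],P[2]])
def nut(s,d=0): return S0+A*(s+d)
D=np.array([-3**.5/2,0,-.5]); Y=np.array([0,1.,0])
def post(s,th,d=.005): return nut(s,d)+.105*(np.cos(th)*D+np.sin(th)*Y)
E
cat > fit.py <<'E'
from h import *
t=lambda u,v:np.array([(u+.5)/4-.5+250,(v+.5)/4-.5+150])
s=lambda u,v:np.array([(u+.5)/4.8-.5+260,(v+.5)/4.8-.5+185])
I={n:ctrl.camera_info(n) for n in["top","scene"]}
obs=[("top",t(93,382),lambda f:np.array([-.085,.11,.012])),("top",t(417,478),lambda f:np.array([-.085,-.11,.012])),
("scene",s(45,390),lambda f:np.array([-.085,-.11,.012])),("scene",s(250,584),lambda f:np.array([.115,-.11,.012])),("scene",s(547,415),lambda f:np.array([.115,.11,.012])),
("top",t(296,243),lambda f:S0+A*.098),("scene",s(298,145),lambda f:S0+A*.098),
("top",t(297,238),lambda f:nut(f[3],.022)),("scene",s(303,152),lambda f:nut(f[3],.022)),
("top",t(110,245),lambda f:post(f[3],f[4],.027)),("scene",s(403,78),lambda f:post(f[3],f[4],.027)),("scene",s(425,160),lambda f:post(f[3],f[4],-.023))]
def r(f): return np.concatenate([proj(n,W(f,g(f)),I[n])-p for n,p,g in obs])
R=least_squares(r,[.5,0,-.2,.07,1.],x_scale=[.1,.1,.1,.01,.3],loss="soft_l1")
f=R.x;print(f);print(r(f).reshape(-1,2))
print("nutmid",W(f,nut(f[3])),"studtop",W(f,S0+A*.098),"post",W(f,post(f[3],f[4])),"post@0",W(f,post(f[3],0)))
np.save("f.npy",f)
E
python3 fit.py
```

```text
[ 0.5685 -0.0179 -0.3052  0.0675  1.2408]
[[-0.7792 -0.5496]
 [ 0.5757 -0.2813]
 [-0.6966 -1.2073]
 [ 0.1288 -0.0315]
 [ 1.0651 -0.5441]
 [ 0.0222 -0.3079]
 [-0.7832 -1.4096]
 [ 0.3229 -0.4039]
 [-0.8308  0.1896]
 [ 0.0997 -0.052 ]
 [-0.4291 -0.0953]
 [ 0.3222 -0.1395]]
nutmid [ 0.5935 -0.0258  0.1734] studtop [ 0.579  -0.0212  0.1999] post [0.5929 0.0785 0.1608] post@0 [0.5044 0.0023 0.1253]
```

```bash
cat >> h.py <<'E'
from scipy.spatial.transform import Rotation as Ro
def rows(targets):
    """targets: list of (xyz world, yaw of tool y)"""
    o=ctrl.observe(); R=Ro.from_quat(o["ee_rot"]).as_matrix(); y0=np.arctan2(R[1,1],R[0,1])
    print("t",o["t"],"pos",o["position"],"yaw",y0,"q",o["qpos"],"F",o["ft_force"],"g",o["grip_width"])
    for p,y in targets:
        d=R.T@(np.array(p)-o["position"])*1000; a=(y0-y+np.pi)%(2*np.pi)-np.pi
        print("   ",[[*(round(float(v),1) for v in d)],round(float(a),3)])
def push(f,th,off,dz=-.005):
    P=W(f,post(f[3],th)+A*dz/A[2]); t=np.array([3**.5/2*np.sin(th),np.cos(th)]); t/=np.linalg.norm(t)
    a=np.arctan2(t[1],t[0])+f[2]
    return P+off*np.array([np.cos(a),np.sin(a),0]),a
E
python3 - <<'E'
from h import *
f=np.load("f.npy")
p,a=push(f,f[4],.036); print(p,a)
rows([((.17,.602,.33),1.296),((p[0],p[1],.33),a),((p[0],p[1],.2),a),(p,a)])
E
```

```text
[0.6316 0.0802 0.1558] 0.0714010182130414
t 0.15 pos [0.1695 0.6014 0.2142] yaw 1.2959797402393125 q [ 1.1904  0.4914  1.5593  0.      1.0917 -0.1056] F [-0.9752 -0.5619  0.8337] g 0.9945938731432025
    [[-0.3, 0.6, -115.8], -0.0]
    [[-586.1, -376.3, -115.5], 1.225]
    [[-586.2, -376.2, 14.5], 1.225]
    [[-586.2, -376.2, 58.7], 1.225]
```

Call:
apply_moves(commands=[[[0,0,-60],0],[[0,0,-116],0],[[-50,-32,-116],0.15],[[-100,-65,-116],0.3],[[-150,-97,-116],0.45]], fingers=0)

```text
t: 0.78
position: [0.2884, 0.466, 0.3306]
ee_rot: [0.357, 0.934, 0.0, 0.0]
ft_force: [1.4, 1.0, -0.3]
grip_width: 0.53
```

```bash
cat > s.py <<'E'
from h import *
f=np.load("f.npy")
p,a=push(f,f[4],.036)
rows([((p[0],p[1],.33),a),((p[0],p[1],.2),a),(p,a)])
E
python3 s.py
```

```text
t 0.775 pos [0.2884 0.466  0.3306] yaw 0.841646105984908 q [ 0.8961  0.2801  1.579  -0.      1.2825  0.0545] F [ 1.4433  0.9568 -0.271 ] g 0.5296491081142201
    [[-512.9, -59.0, 0.6], 0.77]
    [[-512.9, -59.0, 130.6], 0.77]
    [[-512.9, -59.0, 174.8], 0.77]
```

Call:
apply_moves(commands=[[[-60,-7,0],0.15],[[-120,-14,0],0.3],[[-180,-21,0],0.45],[[-240,-28,0],0.6],[[-300,-35,0],0.77]])

```text
t: 1.4
position: [0.49, 0.2407, 0.3306]
ee_rot: [0.682, 0.732, 0.0, -0.0]
ft_force: [0.2, 0.3, -0.0]
grip_width: 0.023
```

```bash
python3 s.py
```

```text
t 1.4 pos [0.49   0.2407 0.3306] yaw 0.07064161816093215 q [0.3355 0.2768 1.5836 0.0002 1.2812 0.2648] F [ 0.1738  0.2737 -0.031 ] g 0.022508270616816786
    [[-170.1, 129.9, 0.6], -0.001]
    [[-170.1, 129.9, 130.6], -0.001]
    [[-170.1, 129.9, 174.8], -0.001]
```

Call:
apply_moves(commands=[[[-45,35,0],0],[[-90,69,0],0],[[-130,100,0],0],[[-170,130,0],0],[[-170,130,40],0]])

```text
t: 2.02
position: [0.6341, 0.08, 0.2914]
ee_rot: [0.681, 0.732, 0.001, 0.002]
ft_force: [-0.1, -0.0, -0.3]
grip_width: 0.004
```

```bash
python3 s.py; python3 - <<'E'
from h import *
f=np.load("f.npy")
i=ctrl.camera_info("wrist");im=ctrl.capture("wrist");im2=im.copy()
for P in [W(f,S0+A*.098),W(f,nut(f[3],.022)),W(f,post(f[3],f[4],.027)),W(f,post(f[3],f[4],-.023))]:
    q=proj("wrist",P,i);print(q);cv2.circle(im2,tuple(int(round(v)) for v in q),3,(0,255,0),-1)
cv2.imwrite("pics/w1.png",im2)
E
```

```text
t 2.025 pos [0.6341 0.08   0.2914] yaw 0.07270316545752921 q [ 0.0224  0.4485  1.4211 -0.0002  1.2676 -0.0503] F [-0.0723 -0.0115 -0.3284] g 0.004441825356936505
    [[0.4, -2.3, -38.6], 0.001]
    [[0.4, -2.9, 91.4], 0.001]
    [[0.4, -3.1, 135.6], 0.001]
[234.0873 366.098 ]
[241.197  362.4619]
[246.9344 228.1053]
[283.2275 227.0697]
```

View pics/w1.png

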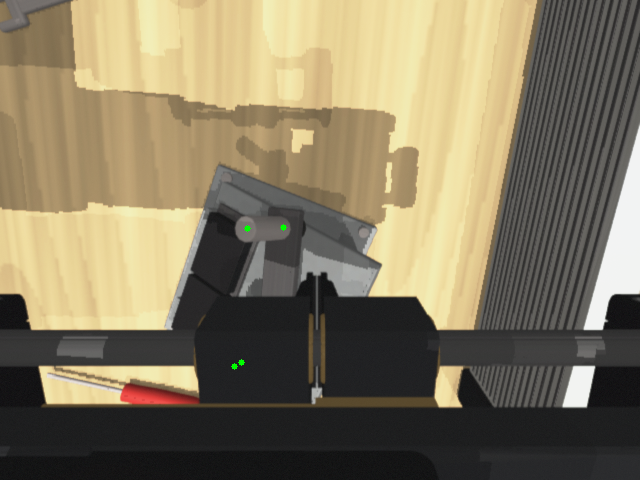

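Call:
apply_moves(commands=[[[0,-2,40],0],[[0,-3,80],0],[[0,-3,110],0],[[0,-3,130],0],[[0,-3,135],0]])

```text
t: 2.7
position: [0.628, 0.0829, 0.1548]
ee_rot: [0.68, 0.734, -0.001, -0.001]
ft_force: [0.1, -0.1, -0.1]
grip_width: 0.003
```

```bash
cat > p.py <<'E'
from h import *
import sys
f=np.load("f.npy"); off=float(sys.argv[1]); rows([push(f,float(t),off) for t in sys.argv[2:]])
E
python3 p.py .024 1.24 1.14 1.04 .94 .84
```

```text
t 2.7 pos [0.628  0.0829 0.1548] yaw 0.07647812757063588 q [ 0.027   0.5648  1.5998  0.0001  0.9792 -0.0496] F [ 0.06   -0.1205 -0.0892] g 0.0028326525406169017
    [[-2.8, -8.7, -0.9], 0.004]
    [[-0.7, -18.1, 4.0], -0.106]
    [[0.4, -27.8, 8.7], -0.214]
    [[0.3, -37.7, 13.1], -0.319]
    [[-0.9, -47.6, 17.2], -0.421]
```

Call:
apply_moves(commands=[[[-2,-9,0],0],[[-1,-18,4],-0.1],[[0,-28,9],-0.21],[[0,-38,13],-0.32],[[-1,-48,17],-0.42]])

```text
t: 3.32
position: [0.5807, 0.0779, 0.14]
ee_rot: [0.51, 0.86, 0.001, 0.001]
ft_force: [1.4, 0.0, -0.7]
grip_width: 0.004
```

```bash
python3 p.py .024 .74 .64 .54 .44 .34
```

```text
t 3.325 pos [0.5807 0.0779 0.14  ] yaw 0.4995894406264664 q [ 0.0206  0.5194  1.7391  0.0002  0.8804 -0.4791] F [ 1.3891  0.036  -0.7117] g 0.004247493432806465
    [[2.3, -9.8, 6.0], -0.097]
    [[3.2, -20.0, 9.3], -0.193]
    [[3.0, -30.3, 12.2], -0.287]
    [[1.7, -40.7, 14.6], -0.379]
    [[-0.6, -51.0, 16.6], -0.469]
```

Contact force of 1.4 N fits pushing the post. Going on.

Call:
apply_moves(commands=[[[2,-10,6],-0.1],[[3,-20,9],-0.19],[[3,-30,12],-0.29],[[2,-41,15],-0.38],[[-1,-51,17],-0.47]])

```text
t: 3.95
position: [0.5361, 0.0528, 0.1228]
ee_rot: [0.296, 0.955, 0.0, 0.001]
ft_force: [-0.1, 1.6, -0.4]
grip_width: 0.006
```

```bash
python3 p.py .024 .27 .2 .14 .09 .05
```

```text
t 3.95 pos [0.5361 0.0528 0.1228] yaw 0.9690865371975975 q [-0.0247  0.4856  1.8702  0.0006  0.784  -0.9942] F [-0.0864  1.6134 -0.4481] g 0.0057839753498162925
    [[1.2, -7.1, 0.6], -0.061]
    [[2.0, -14.5, 1.5], -0.123]
    [[2.4, -20.9, 2.0], -0.175]
    [[2.4, -26.2, 2.3], -0.219]
    [[2.2, -30.5, 2.4], -0.253]
```

Call:
apply_moves(commands=[[[1,-7,1],-0.06],[[2,-14,1],-0.12],[[2,-21,2],-0.18],[[2,-26,2],-0.22],[[2,-30,2],-0.25]])

```text
t: 4.58
position: [0.5177, 0.0292, 0.1207]
ee_rot: [0.176, 0.984, 0.0, 0.001]
ft_force: [0.3, 1.7, -0.8]
grip_width: 0.005
```

```bash
python3 p.py .024 .05 .02 0; python3 - <<'E'
from h import *
a=ctrl.capture("scene");cv2.imwrite("pics/s2.png",a);t=ctrl.capture("top")
a=cv2.resize(a[185:310,260:385],None,fx=4.8,fy=4.8,interpolation=cv2.INTER_CUBIC)
cv2.imwrite("pics/s2c.png",a);cv2.imwrite("pics/t2.png",t);cv2.imwrite("pics/t2c.png",cv2.resize(t[150:285,250:400],None,fx=4,fy=4,interpolation=cv2.INTER_CUBIC))
cv2.imwrite("pics/w2.png",ctrl.capture("wrist"))
E
```

```text
t 4.575 pos [0.5177 0.0292 0.1207] yaw 1.2171605261691723 q [-0.0713  0.4652  1.9204  0.0004  0.7543 -1.2887] F [ 0.2626  1.6608 -0.8172] g 0.005294119191496308
    [[0.5, -0.5, 0.3], -0.005]
    [[1.1, -3.6, 0.4], -0.031]
    [[1.4, -5.7, 0.4], -0.048]
```

View pics/s2c.png

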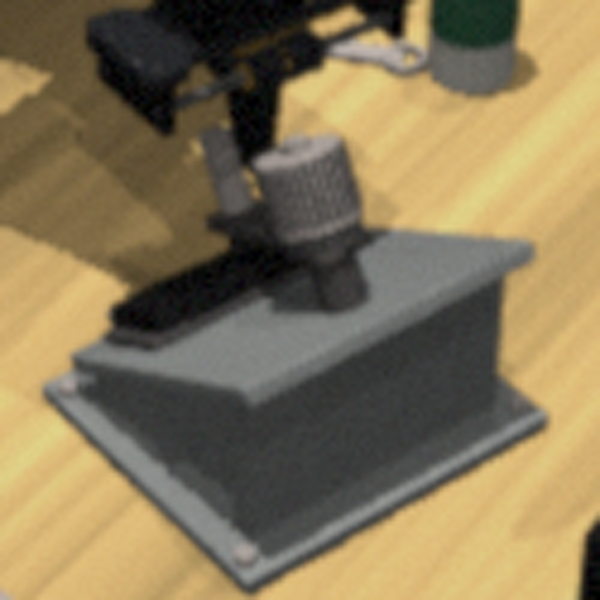

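View pics/t2c.png

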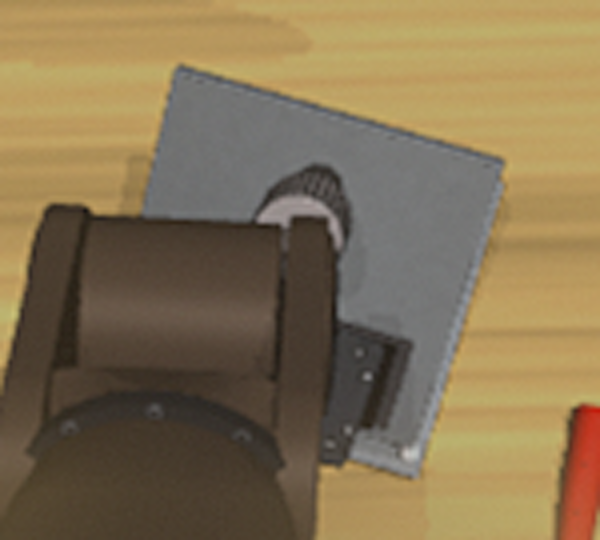

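View pics/w2.png

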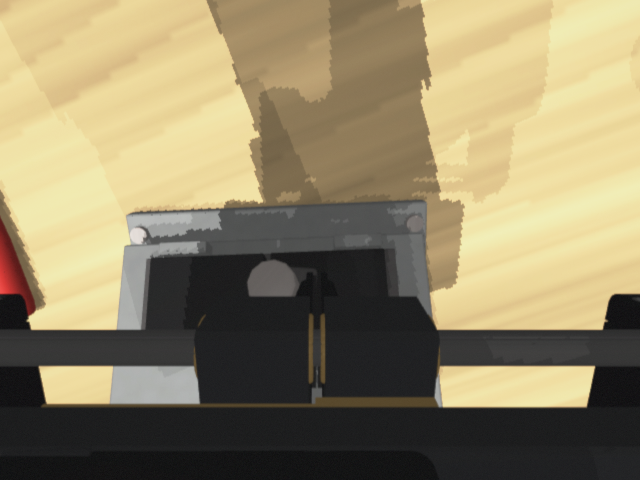

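```bash
python3 - <<'E'
from h import *
f=np.load("f.npy")
s=lambda q:((q[0]-260+.5)*4.8-.5,(q[1]-185+.5)*4.8-.5)
for th in [.15,.1,.05,0,-.05]:
    print(th,np.array(s(proj("scene",W(f,post(f[3],th,.027))))),np.array(s(proj("scene",W(f,post(f[3],th,-.023))))),proj("wrist",W(f,post(f[3],th,.027))))
E
```

```text
0.15 [219.2558 130.1601] [245.9237 210.4807] [281.9486 288.823 ]
0.1 [211.4223 133.5088] [238.1829 213.9014] [268.8447 287.7746]
0.05 [203.7677 136.8916] [230.6239 217.3684] [255.7163 287.3858]
0 [196.3084 140.3017] [223.2628 220.8746] [242.579 287.655]
-0.05 [189.0606 143.7321] [216.116 224.413] [229.4482 288.5806]
```

Call:
apply_moves(commands=[[[0,-4,0],-0.02],[[1,-8,0],-0.04],[[1,-12,0],-0.05],[[1,-12,0],-0.05],[[1,-12,0],-0.05]])

```text
t: 5.35
position: [0.5125, 0.0182, 0.1196]
ee_rot: [0.152, 0.988, -0.0, -0.0]
ft_force: [0.6, -1.3, 0.1]
grip_width: 0.002
```

```bash
python3 - <<'E'
from h import *
f=np.load("f.npy")
i=ctrl.camera_info("wrist");im=ctrl.capture("wrist");cv2.imwrite("pics/w3.png",cv2.resize(im[190:340,150:350],None,fx=4,fy=4))
for th in [.1,.05,0,-.05]: print(th,proj("wrist",W(f,post(f[3],th,.027)),i), (proj("wrist",W(f,post(f[3],th,.027)),i)-[150,190])*4)
a=ctrl.capture("scene");cv2.imwrite("pics/s3c.png",cv2.resize(a[185:310,260:385],None,fx=4.8,fy=4.8,interpolation=cv2.INTER_CUBIC))
print(ctrl.observe())
E
```

```text
0.1 [300.7301 290.0344] [602.9204 400.1375]
0.05 [287.547  289.0195] [550.188  396.0781]
0 [274.3288 288.6649] [497.3152 394.6594]
-0.05 [261.091  288.9704] [444.3641 395.8814]
{'t': 5.45, 'qpos': array([-0.0931,  0.4609,  1.9335, -0.    ,  0.7473, -1.3591]), 'qvel': array([ 0.0009, -0.0002,  0.0014,  0.0023, -0.0002, -0.0009]), 'tau': array([ -0.0628, -51.9024, -18.4944,  -0.0137,   0.0897,   0.0017]), 'position': array([0.5126, 0.0183, 0.1196]), 'ee_rot': array([ 0.1518,  0.9884, -0.    , -0.0001]), 'ft_force': array([-0.4369, -1.2665,  0.4167]), 'torque': array([ 0.018 , -0.0021, -0.0366]), 'grip_width': 0.007461201902332781}
```

View pics/w3.png

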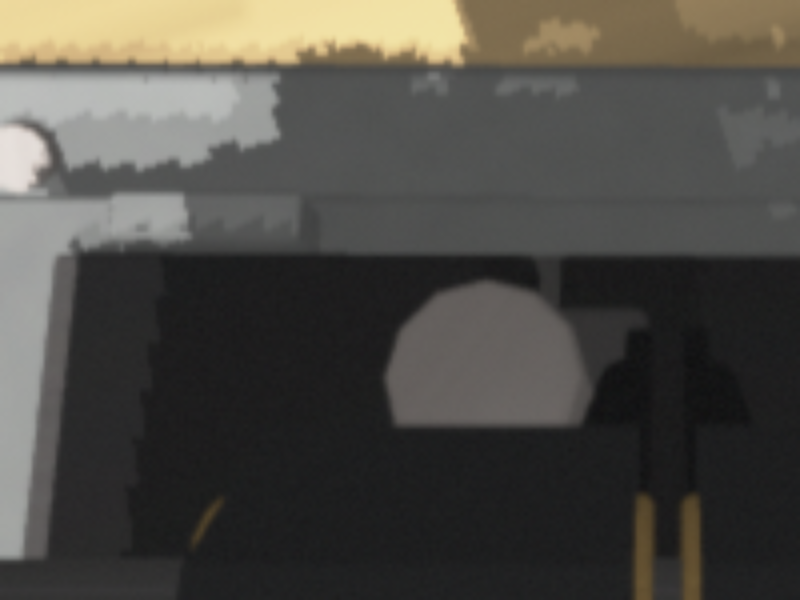

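View pics/s3c.png

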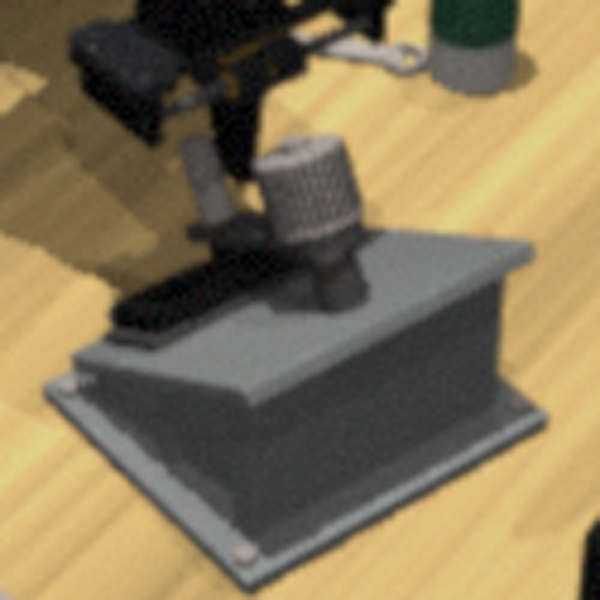

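Call:
apply_moves(commands=[[[0,10,0],0],[[0,15,-30],0],[[0,15,-80],-0.15],[[0,15,-130],-0.3],[[0,15,-150],-0.45]])

```text
t: 6.08
position: [0.5177, 0.0333, 0.2725]
ee_rot: [-0.075, 0.997, -0.0, 0.002]
ft_force: [-0.1, -0.6, -0.5]
grip_width: 0.007
```

```bash
cat > n.py <<'E'
from h import *
import sys
f=np.load("f.npy")
# args: sink(mm) dz(mm TCP offset extra) then angles a (jaw CCW from fixture y)
s=f[3]-float(sys.argv[1])/1000; gz=float(sys.argv[2])/1000
def tgt(a,up=0):
    g=nut(s,gz/A[2]); p=W(f,g); p[2]+=-.019+up; return p,np.pi/2+f[2]+a
rows([tgt(float(x.split(',')[0]),float(x.split(',')[1]) if ',' in x else 0) for x in sys.argv[3:]])
E
python3 n.py 0 4 .5,.11 .5,.05 .5,0
```

```text
t 6.075 pos [0.5177 0.0333 0.2725] yaw 1.7214038981654947 q [-0.0633  0.2788  1.7387  0.0001  1.1201 -1.7847] F [-0.0744 -0.5809 -0.4914] g 0.006539846517665122
    [[-64.0, -68.8, 4.4], -0.044]
    [[-63.7, -68.7, 64.4], -0.044]
    [[-63.6, -68.7, 114.4], -0.044]
```

Call:
apply_moves(commands=[[[-32,-34,0],-0.04],[[-64,-69,4],-0.04],[[-64,-69,4],-0.04],[[-64,-69,4],-0.04]], fingers=1, grip_force=25)

```text
t: 6.58
position: [0.5901, -0.0258, 0.2653]
ee_rot: [-0.092, 0.996, 0.0, -0.0]
ft_force: [0.5, 0.6, 0.8]
grip_width: 0.37
```

```bash
python3 n.py 0 4 .5,.11 .5,.05 .5,0;  python3 - <<'E'
from h import *
f=np.load("f.npy")
i=ctrl.camera_info("wrist");im=ctrl.capture("wrist")
for P in [W(f,S0+A*.098),W(f,nut(f[3],.022)),W(f,post(f[3],0,.027))]:
    q=proj("wrist",P,i);print(q);cv2.circle(im,tuple(int(round(v)) for v in q),2,(0,255,0),-1)
cv2.imwrite("pics/w4.png",im)
E
```

```text
t 6.575 pos [ 0.5901 -0.0258  0.2653] yaw 1.7560218426710106 q [-0.1556  0.3956  1.5787  0.0002  1.1682 -1.9117] F [0.4828 0.6303 0.809 ] g 0.36982034530909214
    [[-1.4, 0.4, -3.2], -0.01]
    [[-1.4, 0.4, 56.8], -0.01]
    [[-1.5, 0.4, 106.8], -0.01]
[328.053  240.8164]
[324.5561 243.4987]
[386.0039 113.61  ]
```

View pics/w4.png

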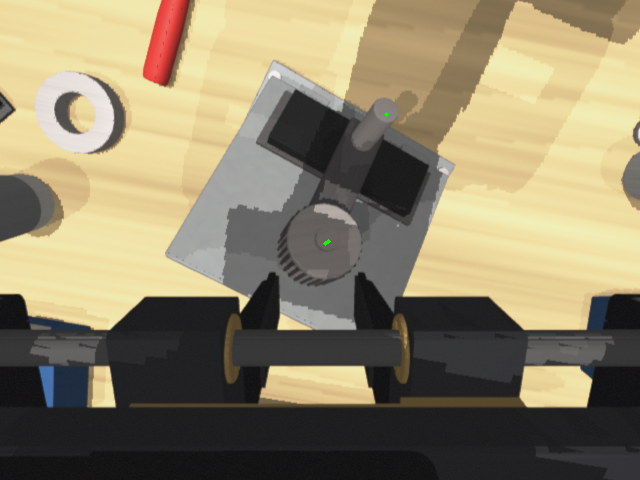

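Call:
apply_moves(commands=[[[-1,0,0],-0.01],[[-1,0,10],-0.01],[[-1,0,20],-0.01],[[-1,0,30],-0.01],[[-1,0,40],-0.01]])

```text
t: 7.25
position: [0.5913, -0.0262, 0.2247]
ee_rot: [-0.097, 0.995, 0.0, -0.0]
ft_force: [0.3, 0.5, 0.2]
grip_width: 0.938
```

Call:
apply_moves(commands=[[[0,0,15],0],[[0,0,30],0],[[0,0,45],0],[[0,0,60],0],[[0,0,66],0]])

```text
t: 7.88
position: [0.5911, -0.0262, 0.1584]
ee_rot: [-0.097, 0.995, 0.0, -0.001]
ft_force: [0.2, 0.5, 0.3]
grip_width: 0.997
```

```bash
python3 n.py 0 4 .5,0 0 -.5
```

```text
t 7.875 pos [ 0.5911 -0.0262  0.1584] yaw 1.7660490033448288 q [-0.1559  0.5056  1.7045  0.0001  0.9328 -1.922 ] F [0.2253 0.5074 0.2621] g 0.9974283089735266
    [[-0.4, 1.0, -0.0], 0.0]
    [[-0.4, 1.0, -0.0], 0.5]
    [[-0.4, 1.0, -0.0], 1.0]
```

Call:
apply_moves(commands=[[[0,1,0],0],[[0,1,0],0],[[0,1,0],0],[[0,1,0],0],[[0,1,0],0]], fingers=0)

```text
t: 8.5
position: [0.5912, -0.0253, 0.1599]
ee_rot: [-0.097, 0.995, -0.0, 0.0]
ft_force: [0.1, 0.2, 1.2]
grip_width: 0.594
```

Call:
apply_moves(commands=[[[0,0,0],0.15],[[0,0,0],0.33],[[0,0,1],0.51],[[0,0,1],0.69],[[0,0,1],0.87]])

```text
t: 9.12
position: [0.5917, -0.0238, 0.1595]
ee_rot: [0.333, 0.943, 0.001, 0.001]
ft_force: [3.8, 6.7, 3.9]
grip_width: 0.566
```

```bash
python3 n.py 1.4 4 -.5,0 .5; python3 - <<'E'
from h import *
print(ctrl.observe())
im=ctrl.capture("wrist");cv2.imwrite("pics/w5.png",im)
a=ctrl.capture("scene");cv2.imwrite("pics/s5c.png",cv2.resize(a[185:310,260:385],None,fx=4.8,fy=4.8,interpolation=cv2.INTER_CUBIC))
E
```

```text
t 9.125 pos [ 0.5917 -0.0238  0.1595] yaw 0.8910986865765633 q [-0.1528  0.5038  1.7043  0.003   0.9315 -1.0457] F [3.7542 6.6874 3.8701] g 0.5659220487056631
    [[-1.2, -1.0, 2.3], 0.125]
    [[-1.2, -1.0, 2.3], -0.875]
{'t': 9.125, 'qpos': array([-0.1528,  0.5038,  1.7043,  0.003 ,  0.9315, -1.0457]), 'qvel': array([-0.0015,  0.0046, -0.0056, -0.0091, -0.0281,  1.4304]), 'tau': array([ -4.8413, -56.5662, -20.7589,  -1.7366,   1.0825,  -1.5007]), 'position': array([ 0.5917, -0.0238,  0.1595]), 'ee_rot': array([0.3333, 0.9428, 0.0014, 0.0007]), 'ft_force': array([3.7542, 6.6874, 3.8701]), 'torque': array([ 2.2484, -1.3134,  0.892 ]), 'grip_width': 0.5659220487056631}
```

View pics/w5.png

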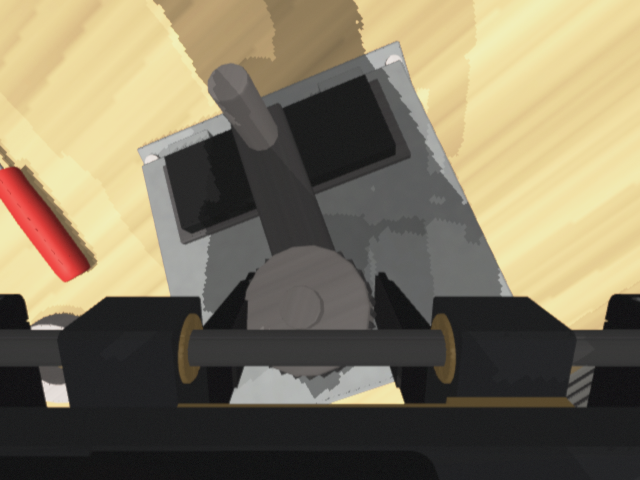

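View pics/s5c.png

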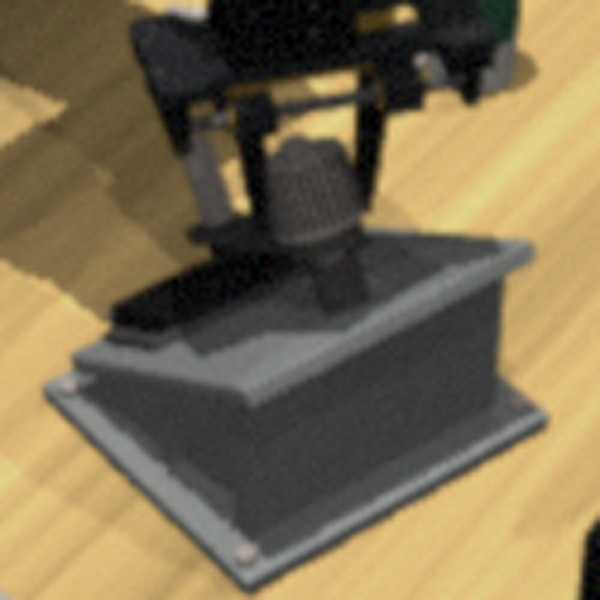

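Call:
apply_moves(commands=[[[0,0,1],0.12],[[0,0,1],0.12]])

```text
t: 9.48
position: [0.5928, -0.0248, 0.1588]
ee_rot: [0.387, 0.922, 0.001, 0.002]
ft_force: [2.9, 4.1, 5.8]
grip_width: 0.586
```

Call:
apply_moves(commands=[[[0,0,0],0],[[0,0,0],0],[[0,0,0],0]], fingers=0.85)

```text
t: 9.85
position: [0.591, -0.0253, 0.1574]
ee_rot: [0.387, 0.922, -0.0, -0.0]
ft_force: [-0.5, -0.6, -0.4]
grip_width: 0.827
```

```bash
python3 n.py 1.6 4 .5 .2,0 -.5; python3 - <<'E'
from h import *
print(ctrl.observe())
E
```

```text
t 9.85 pos [ 0.591  -0.0253  0.1574] yaw 0.7763523604166358 q [-0.1545  0.5064  1.7063 -0.      0.9296 -0.9308] F [-0.4791 -0.6267 -0.3739] g 0.826737748230538
    [[-0.8, 0.8, 0.3], -0.989]
    [[-0.8, 0.8, 0.3], -0.689]
    [[-0.8, 0.8, 0.3], 0.011]
{'t': 9.85, 'qpos': array([-0.1545,  0.5064,  1.7063, -0.    ,  0.9296, -0.9308]), 'qvel': array([ 0.0003, -0.0008,  0.0005,  0.0007, -0.0015,  0.0028]), 'tau': array([  0.016 , -59.1662, -22.681 ,   0.0124,   0.0952,  -0.0113]), 'position': array([ 0.591 , -0.0253,  0.1574]), 'ee_rot': array([ 0.3869,  0.9221, -0.0001, -0.0003]), 'ft_force': array([-0.4791, -0.6267, -0.3739]), 'torque': array([-0.0829, -0.0042, -0.0083]), 'grip_width': 0.826737748230538}
```

Call:
apply_moves(commands=[[[0,0,0],-0.18],[[0,0,0],-0.37],[[-1,1,0],-0.55],[[-1,1,0],-0.74],[[-1,1,0],-0.92]])

```text
t: 10.48
position: [0.5924, -0.0253, 0.1574]
ee_rot: [-0.066, 0.998, 0.0, -0.0]
ft_force: [-0.3, -0.5, 0.8]
grip_width: 0.849
```

Call:
apply_moves(commands=[[[0,0,0],-0.07],[[0,0,0],-0.07],[[0,0,0],-0.07],[[0,0,0],-0.07]], fingers=0)

```text
t: 10.98
position: [0.5925, -0.0254, 0.1576]
ee_rot: [-0.097, 0.995, -0.0, -0.0]
ft_force: [-0.1, -0.7, 0.7]
grip_width: 0.592
```

Call:
apply_moves(commands=[[[0,0,0],0.17],[[0,0,0],0.35],[[0,0,1],0.53],[[0,0,1],0.71],[[0,0,1],0.89]])

```text
t: 11.6
position: [0.5934, -0.0242, 0.1574]
ee_rot: [0.343, 0.939, 0.001, 0.001]
ft_force: [2.3, 2.9, 2.0]
grip_width: 0.566
```

Call:
apply_moves(commands=[[[0,0,0],0.1],[[0,0,0],0.1]])

```text
t: 11.85
position: [0.5937, -0.0249, 0.1574]
ee_rot: [0.387, 0.922, 0.001, 0.001]
ft_force: [2.8, 2.7, 4.8]
grip_width: 0.582
```

```bash
python3 n.py 3 4 .5 -.5; python3 - <<'E'
from h import *
o=ctrl.observe();print(o["torque"],o["tau"],o["ft_force"])
im=ctrl.capture("wrist");cv2.imwrite("pics/w6.png",im)
E
```

```text
t 11.85 pos [ 0.5937 -0.0249  0.1574] yaw 0.7767517481952204 q [-0.1534  0.5085  1.7022  0.0012  0.9277 -0.9309] F [2.8132 2.7477 4.7782] g 0.5819844871477194
    [[0.2, -1.2, 1.6], -0.989]
    [[0.2, -1.2, 1.6], 0.011]
[ 1.44   -1.4604  0.6156] [ -2.2234 -55.4811 -19.345   -1.1643   1.4178   1.4311] [2.8132 2.7477 4.7782]
```

View pics/w6.png

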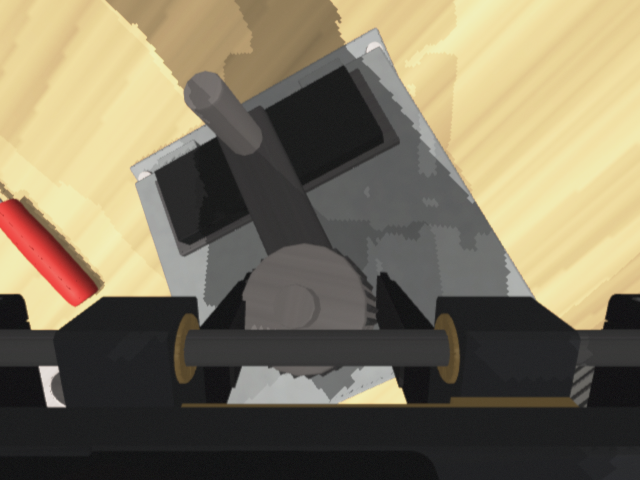

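```bash
python3 - <<'E'
from h import *
f=np.load("f.npy");i=ctrl.camera_info("wrist")
for k in range(0,9,2):
  for th in (-.03,0,.03):
    print(k,th,proj("wrist",W(f,post(f[3]-k/1000,th,.027)),i),proj("wrist",W(f,nut(f[3]-k/1000,.022)),i),proj("wrist",W(f,S0+A*.098),i))
im=cv2.imread("pics/w6.png");cv2.imwrite("pics/w6c.png",cv2.resize(im[60:260,160:320],None,fx=3,fy=3))
cv2.imwrite("pics/w6d.png",cv2.resize(im[230:400,220:400],None,fx=3.5,fy=3.5))
E
```

```text
0 -0.03 [199.5293  92.9805] [303.5065 310.1428] [297.1533 309.3795]
0 0 [205.5932  89.3287] [303.5065 310.1428] [297.1533 309.3795]
0 0.03 [211.7541  85.8249] [303.5065 310.1428] [297.1533 309.3795]
2 -0.03 [201.8593  95.5114] [304.8975 310.3099] [297.1533 309.3795]
2 0 [207.8613  91.9051] [304.8975 310.3099] [297.1533 309.3795]
2 0.03 [213.9593  88.4458] [304.8975 310.3099] [297.1533 309.3795]
4 -0.03 [204.1386  97.9871] [306.253  310.4728] [297.1533 309.3795]
4 0 [210.0799  94.4254] [306.253  310.4728] [297.1533 309.3795]
4 0.03 [216.1162  91.0095] [306.253  310.4728] [297.1533 309.3795]
6 -0.03 [206.3689 100.4096] [307.5745 310.6316] [297.1533 309.3795]
6 0 [212.2507  96.8912] [307.5745 310.6316] [297.1533 309.3795]
6 0.03 [218.2266  93.5177] [307.5745 310.6316] [297.1533 309.3795]
8 -0.03 [208.5517 102.7806] [308.8631 310.7864] [297.1533 309.3795]
8 0 [214.3752  99.3045] [308.8631 310.7864] [297.1533 309.3795]
8 0.03 [220.2918  95.9723] [308.8631 310.7864] [297.1533 309.3795]
```

View pics/w6c.png

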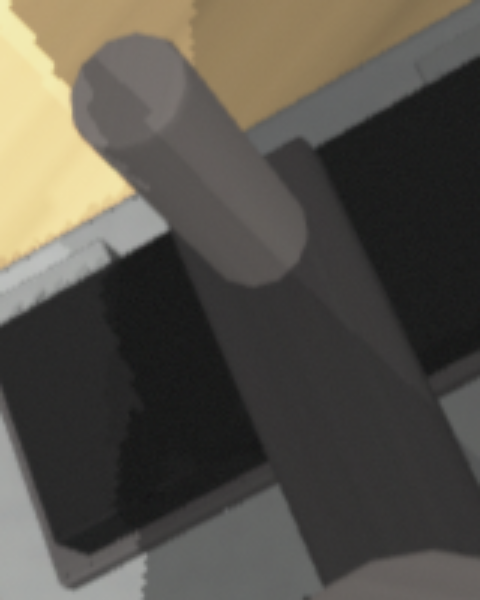

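View pics/w6d.png

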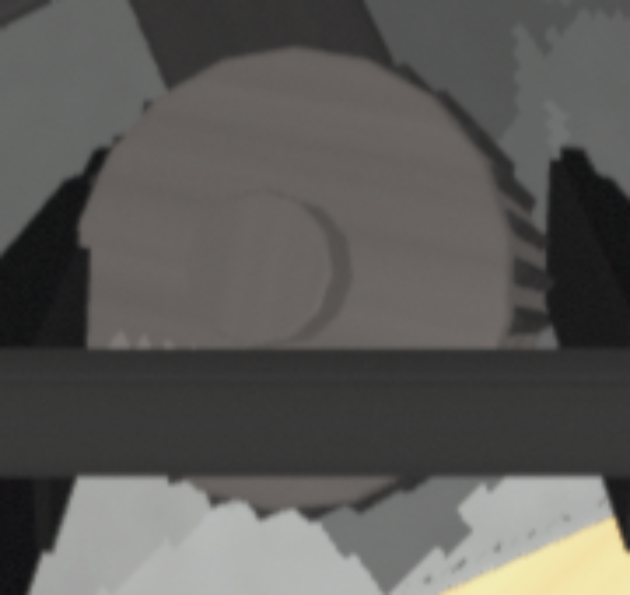

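```bash
python3 - <<'E'
import cv2,numpy as np
out=[]
raw=cv2.imread("pics/w4.png")
for n,(x0,y0,w) in {"w4":(275,195,95),"w5":(240,240,140),"w6":(240,238,140)}.items():
    c=cv2.cvtColor(cv2.imread(f"pics/{n}.png"),cv2.COLOR_BGR2GRAY)[y0:y0+w,x0:x0+w].astype(float)
    c=cv2.resize(c,(400,400),interpolation=cv2.INTER_CUBIC)
    m=np.median(c); out.append(np.clip((c-m)*6+128,0,255).astype(np.uint8))
cv2.imwrite("pics/tex.png",cv2.resize(np.hstack(out),(798,266)))
E
```

```text
(no output)
```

View pics/tex.png

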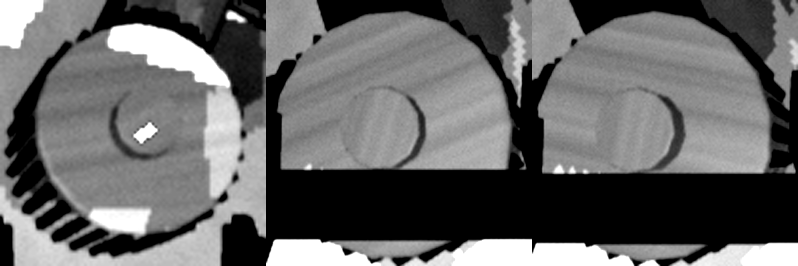

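```bash
cat > grain.py <<'E'
from h import *
f=np.load("f.npy")
def camT():
    o=ctrl.observe(); M=np.eye(4);M[:3,:3]=Ro.from_quat(o["ee_rot"]).as_matrix();M[:3,3]=o["position"]; return M
def pose(pos,yaw):
    M=np.eye(4); y=np.array([np.cos(yaw),np.sin(yaw),0]);z=np.array([0,0,-1.]);M[:3,:3]=np.c_[np.cross(y,z),y,z];M[:3,3]=pos;return M
def rect(im,info,k,c=None,N=200,r=.026,d=.022):
    C=nut(f[3]-k/1000,d); g=np.linspace(-r,r,N)
    P=np.array([W(f,C+(-D)*a+Y*b) for a,b in ((r,r),(r,-r),(-r,-r),(-r,r))])  # top-left: up slope, +y left
    px=np.array([proj("wrist",p,info) for p in P],np.float32)
    H=cv2.getPerspectiveTransform(px,np.array([[0,0],[N,0],[N,N],[0,N]],np.float32))
    return cv2.warpPerspective(im,H,(N,N),flags=cv2.INTER_CUBIC)
def grain(g,rin=.48,rout=.85,ctr=(100,100),R=96):
    g=cv2.GaussianBlur(g.astype(np.float32),(0,0),2)
    gx=cv2.Sobel(g,cv2.CV_32F,1,0);gy=cv2.Sobel(g,cv2.CV_32F,0,1)
    yy,xx=np.mgrid[:g.shape[0],:g.shape[1]];rr=np.hypot(xx-ctr[0],yy-ctr[1])/R
    m=(rr>rin)&(rr<rout)&(np.hypot(gx,gy)<25)
    a,b,c=(gx[m]**2).sum(),(gy[m]**2).sum(),(gx[m]*gy[m]).sum()
    th=.5*np.arctan2(2*c,a-b); coh=np.hypot(a-b,2*c)/(a+b)
    return np.degrees(-(th))%180-0, coh   # gradient direction CCW deg
E
python3 - <<'E'
from grain import *
i=ctrl.camera_info("wrist");C=np.linalg.inv(camT())@np.array(i["T"])
np.save("cam_in_tool.npy",C)
out=[]
for n,p,y,k in [("w4",[.5901,-.0258,.2653],1.756,0),("w5",[.5917,-.0238,.1595],.8911,1.4),("w6",[.5937,-.0249,.1574],.7768,3)]:
    im=cv2.cvtColor(cv2.imread(f"pics/{n}.png"),cv2.COLOR_BGR2GRAY)
    g=rect(im,{"K":i["K"],"T":pose(p,y)@C},k); out.append(g); print(n,grain(g))
o=np.hstack(out).astype(float); cv2.imwrite("pics/rect.png",np.clip((o-np.median(o))*4+128,0,255))
E
```

```text
w4 (np.float32(116.40331), np.float32(0.11724358))
w5 (np.float32(75.96935), np.float32(0.87662375))
w6 (np.float32(61.701267), np.float32(0.81779325))[ WARN:0@0.119] global loadsave.cpp:1063 imwrite_ Unsupported depth image for selected encoder is fallbacked to CV_8U.
```

View pics/rect.png

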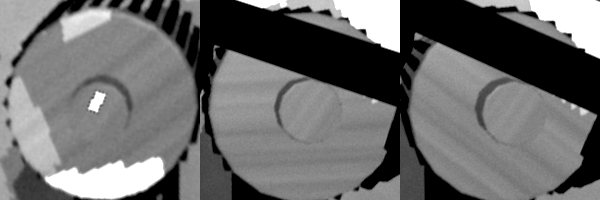

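Call:
apply_moves(commands=[[[0,-1,1],0],[[0,-1,1],0],[[0,-1,1],0],[[0,-1,1],0]], fingers=0.9)

```text
t: 12.4
position: [0.5917, -0.026, 0.1554]
ee_rot: [0.387, 0.922, -0.0, -0.0]
ft_force: [0.6, 0.3, 0.1]
grip_width: 0.891
```

```bash
cat > g.py <<'E'
from grain import *
import sys
i=ctrl.camera_info("wrist");im=cv2.cvtColor(ctrl.capture("wrist"),cv2.COLOR_BGR2GRAY)
g=rect(im,i,float(sys.argv[2]));print("grain",grain(g))
o=ctrl.observe();print(o["t"],"torque",o["torque"],"F",o["ft_force"],"g",o["grip_width"],"tau6",o["tau"][5],o["position"])
g=g.astype(float);r=np.clip((g-np.median(g))*5+128,0,255).astype(np.uint8)
cv2.imwrite(f"pics/{sys.argv[1]}.png",np.hstack([cv2.resize(r,(400,400)),cv2.resize(im,(533,400))[:,:400]]))
E
python3 g.py r1 3
```

```text
grain (np.float32(63.591003), np.float32(0.937991))
12.45 torque [-0.0446 -0.0108 -0.0284] F [-0.3862  0.1186  0.1112] g 0.8984654573533952 tau6 -0.003154708683723584 [ 0.5918 -0.026   0.1555]
```

View pics/r1.png

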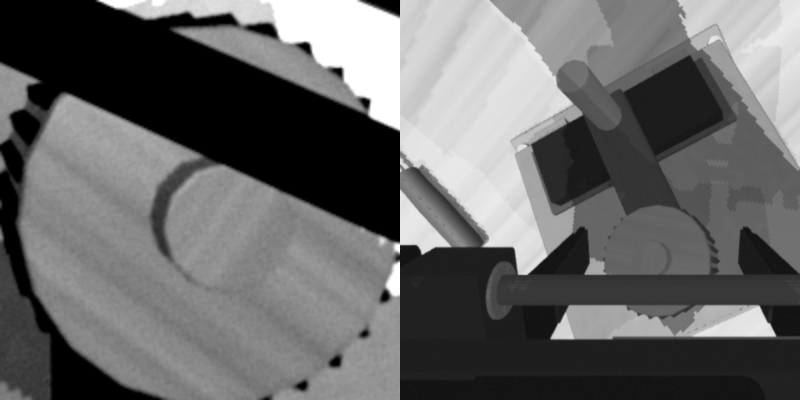

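Call:
apply_moves(commands=[[[0,0,0],-0.18],[[0,0,0],-0.37],[[0,0,0],-0.55],[[0,0,0],-0.74],[[0,0,0],-0.92]])

```text
t: 13.08
position: [0.5918, -0.026, 0.1556]
ee_rot: [-0.066, 0.998, 0.0, -0.0]
ft_force: [-0.7, -0.5, -1.1]
grip_width: 0.902
```

Call:
apply_moves(commands=[[[0,0,0],-0.15],[[0,0,0],-0.15],[[0,0,0],-0.15],[[0,0,0],-0.15],[[0,0,0],-0.15]], fingers=0, grip_force=40)

```text
t: 13.7
position: [0.5918, -0.026, 0.1557]
ee_rot: [-0.137, 0.991, -0.0, -0.0]
ft_force: [-1.2, -0.6, 1.7]
grip_width: 0.593
```

Call:
apply_moves(commands=[[[0,0,0],0.15],[[0,0,0],0.32],[[0,0,1],0.49],[[0,0,1],0.66],[[0,0,1],0.83]])

```text
t: 14.32
position: [0.5921, -0.0231, 0.1553]
ee_rot: [0.276, 0.961, 0.002, -0.0]
ft_force: [-3.9, 16.3, 10.2]
grip_width: 0.543
```

Call:
apply_moves(commands=[[[0,0,0],0.15],[[0,0,0],0.3],[[0,0,0],0.3]])

```text
t: 14.7
position: [0.5932, -0.024, 0.1559]
ee_rot: [0.415, 0.91, 0.002, 0.001]
ft_force: [-1.1, 11.9, 9.3]
grip_width: 0.586
```

```bash
python3 n.py 4 4 .6 -.6; python3 g.py r2 4
```

```text
t 14.7 pos [ 0.5932 -0.024   0.1559] yaw 0.7143289200679992 q [-0.1531  0.5092  1.7057  0.0038  0.9228 -0.8698] F [-1.0793 11.8759  9.3292] g 0.5858185521234237
    [[-1.3, -1.1, 1.0], -1.151]
    [[-1.3, -1.1, 1.0], 0.049]
grain (np.float32(51.958668), np.float32(0.5710329))
14.75 torque [ 2.966  -1.2442  0.656 ] F [-0.8405 11.3874  9.1045] g 0.5874666977704258 tau6 0.9377700090408325 [ 0.5931 -0.0241  0.1559]
```

View pics/r2.png

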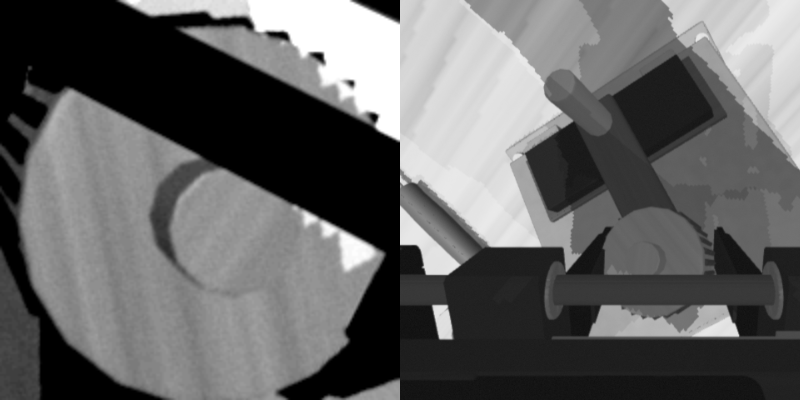

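Call:
apply_moves(commands=[[[-1,0,1],0],[[-1,0,1],0],[[-1,0,1],0],[[-1,0,1],0]], fingers=0.9)

```text
t: 15.25
position: [0.5925, -0.0269, 0.1535]
ee_rot: [0.415, 0.91, -0.0, -0.0]
ft_force: [0.7, -0.4, 0.2]
grip_width: 0.889
```

```bash
python3 n.py 4 4 .6 -.6
```

```text
t 15.25 pos [ 0.5925 -0.0269  0.1535] yaw 0.7157028137750077 q [-0.1567  0.513   1.7064  0.0001  0.9224 -0.8724] F [ 0.7078 -0.3682  0.1556] g 0.8885649546344287
    [[0.4, 1.3, -1.5], -1.15]
    [[0.4, 1.3, -1.5], 0.05]
```

Call:
apply_moves(commands=[[[0,1,0],-0.18],[[0,1,0],-0.37],[[0,1,0],-0.55],[[0,1,0],-0.74],[[0,1,0],-0.92]])

```text
t: 15.88
position: [0.5933, -0.0262, 0.1536]
ee_rot: [-0.036, 0.999, 0.0, -0.0]
ft_force: [-0.4, 0.8, 0.3]
grip_width: 0.903
```

Call:
apply_moves(commands=[[[0,0,0],-0.18],[[0,0,0],-0.23],[[0,0,0],-0.23],[[0,0,0],-0.23],[[0,0,0],-0.23]], fingers=0)

```text
t: 16.5
position: [0.5932, -0.026, 0.1537]
ee_rot: [-0.147, 0.989, 0.0, -0.0]
ft_force: [-0.9, 1.3, 2.1]
grip_width: 0.596
```

```bash
python3 g.py r3 4
```

```text
grain (np.float32(122.02044), np.float32(0.7491919))
16.55 torque [-0.1786  0.2213 -0.2034] F [-1.3808  1.4659  1.8847] g 0.5966212879628986 tau6 -0.23413453716784716 [ 0.5932 -0.026   0.1537]
```

View pics/r3.png

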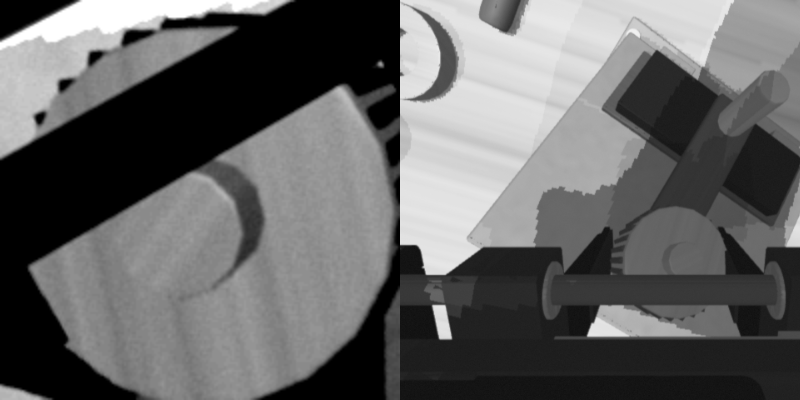

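Call:
apply_moves(commands=[[[0,0,0],0.15],[[0,0,0],0.32],[[0,0,1],0.49],[[0,0,1],0.66],[[0,0,1],0.83]], grip_force=50)

```text
t: 17.18
position: [0.5938, -0.0231, 0.1534]
ee_rot: [0.267, 0.964, 0.003, 0.0]
ft_force: [-3.8, 22.0, 13.9]
grip_width: 0.529
```

Call:
apply_moves(commands=[[[0,0,0],0.17],[[0,0,0],0.34],[[0,0,0],0.38],[[0,0,0],0.38]])

```text
t: 17.68
position: [0.5953, -0.0246, 0.1539]
ee_rot: [0.442, 0.897, 0.002, 0.002]
ft_force: [2.3, 9.7, 5.9]
grip_width: 0.591
```

```bash
python3 n.py 5.3 4 .6 -.6; python3 g.py r4 5
```

```text
t 17.675 pos [ 0.5953 -0.0246  0.1539] yaw 0.6560917546950018 q [-0.1534  0.5137  1.7035  0.0035  0.9187 -0.8116] F [2.2783 9.7309 5.943 ] g 0.5912650310058654
    [[-0.2, -1.9, 0.1], -1.21]
    [[-0.2, -1.9, 0.1], -0.01]
grain (np.float32(58.81014), np.float32(0.50655144))
17.725 torque [ 2.9113 -2.0634  0.9561] F [ 1.7803 10.0284  7.415 ] g 0.5868278138732589 tau6 0.985984280705452 [ 0.5953 -0.0246  0.1539]
```

View pics/r4.png

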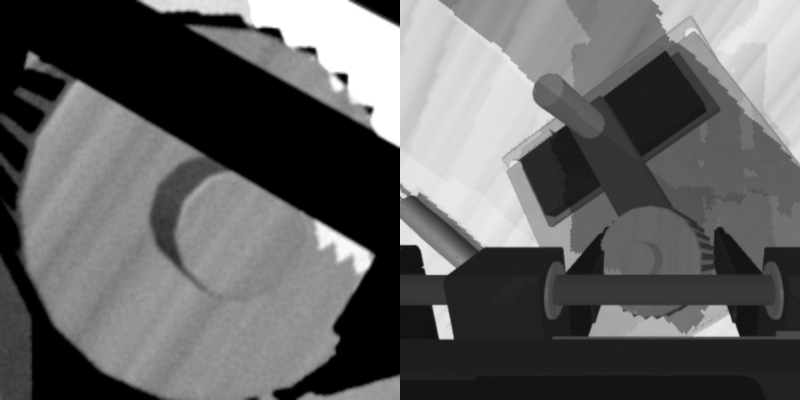

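Call:
apply_moves(commands=[[[0,-1,1],0],[[0,-1,1],0],[[0,-1,1],0],[[0,-1,1],0]], fingers=0.9)

```text
t: 18.23
position: [0.5924, -0.0268, 0.1515]
ee_rot: [0.442, 0.897, -0.0, -0.0]
ft_force: [0.0, 0.1, -0.1]
grip_width: 0.888
```

Call:
apply_moves(commands=[[[0,0,0],-0.18],[[0,0,0],-0.37],[[0,0,0],-0.55],[[0,0,0],-0.74],[[0,0,0],-0.92]])

```text
t: 18.85
position: [0.5925, -0.0267, 0.1516]
ee_rot: [-0.006, 1.0, 0.0, -0.0]
ft_force: [-0.1, -0.5, 0.1]
grip_width: 0.899
```

```bash
python3 n.py 5.3 4 .6 -.6; python3 g.py r5 5
```

```text
t 18.85 pos [ 0.5925 -0.0267  0.1516] yaw 1.5819581502741553 q [-0.1564  0.5152  1.7084  0.      0.9181 -1.7384] F [-0.1241 -0.5344  0.0623] g 0.8993044155733374
    [[-1.4, 0.8, -2.3], -0.284]
    [[-1.4, 0.8, -2.3], 0.916]
grain (np.float32(108.88139), np.float32(0.863583))
18.9 torque [ 0.0113 -0.0207  0.0555] F [-0.2052 -0.4671  0.1519] g 0.9007631114726464 tau6 1.7510269582271576 [ 0.5925 -0.0268  0.1515]
```

View pics/r5.png

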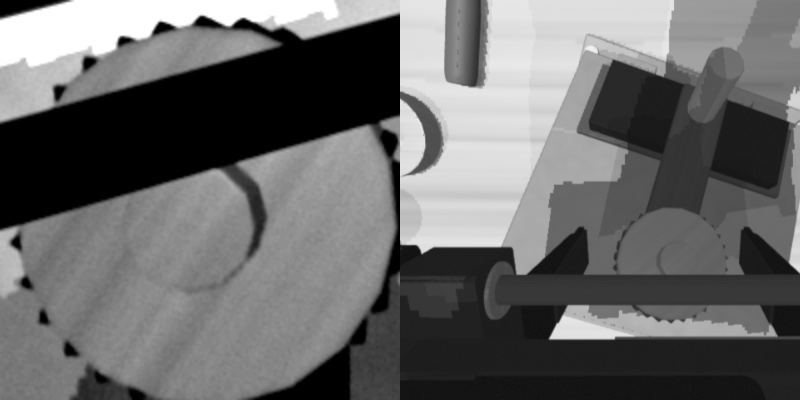

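Call:
apply_moves(commands=[[[-1,1,-1],-0.18],[[-1,1,-1],-0.3],[[-1,1,-1],-0.3],[[-1,1,-1],-0.3],[[-1,1,-1],-0.3]], fingers=0, grip_force=50)

```text
t: 19.52
position: [0.5936, -0.0261, 0.1527]
ee_rot: [-0.151, 0.989, -0.0, 0.0]
ft_force: [0.0, -3.8, -0.4]
grip_width: 0.595
```

Call:
apply_moves(commands=[[[0,0,0],0.15],[[0,0,0],0.32],[[0,0,0],0.49],[[0,0,1],0.66],[[0,0,1],0.83]])

```text
t: 20.15
position: [0.5934, -0.0226, 0.1524]
ee_rot: [0.262, 0.965, 0.003, -0.0]
ft_force: [-6.4, 19.6, 15.0]
grip_width: 0.526
```

```bash
python3 g.py r6a 6
```

```text
grain (np.float32(83.72445), np.float32(0.7981856))
20.2 torque [ 3.1441 -0.1173  1.0668] F [-4.8944  7.6358  9.9502] g 0.5369438879257813 tau6 -0.1565722469240427 [ 0.5933 -0.023   0.1526]
```

Call:
apply_moves(commands=[[[0,0,0],0.17],[[0,0,0],0.34],[[0,0,0],0.38],[[0,0,0],0.38]])

```text
t: 20.7
position: [0.5952, -0.0245, 0.1532]
ee_rot: [0.437, 0.899, 0.002, 0.002]
ft_force: [2.2, 4.7, 9.2]
grip_width: 0.593
```

```bash
python3 n.py 6.3 4 .6 -.6; python3 g.py r6 6
```

```text
t 20.7 pos [ 0.5952 -0.0245  0.1532] yaw 0.6655828591376315 q [-0.1529  0.5148  1.7039  0.0025  0.9178 -0.82  ] F [2.1971 4.7116 9.2091] g 0.5929023490333181
    [[-0.7, -1.6, 0.2], -1.2]
    [[-0.7, -1.6, 0.2], -0.0]
grain (np.float32(62.826645), np.float32(0.5904421))
20.75 torque [ 1.9221 -1.404   1.0832] F [1.6118 5.2489 8.4514] g 0.5913379231669387 tau6 1.155790463089943 [ 0.5952 -0.0245  0.1532]
```

View pics/r6.png

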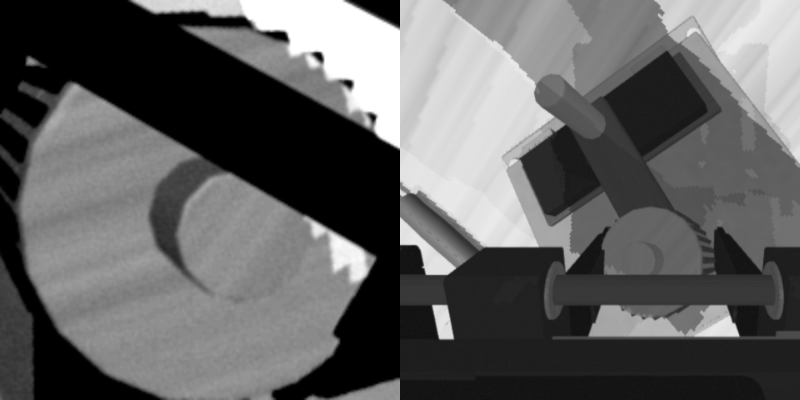

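View pics/r6a.png

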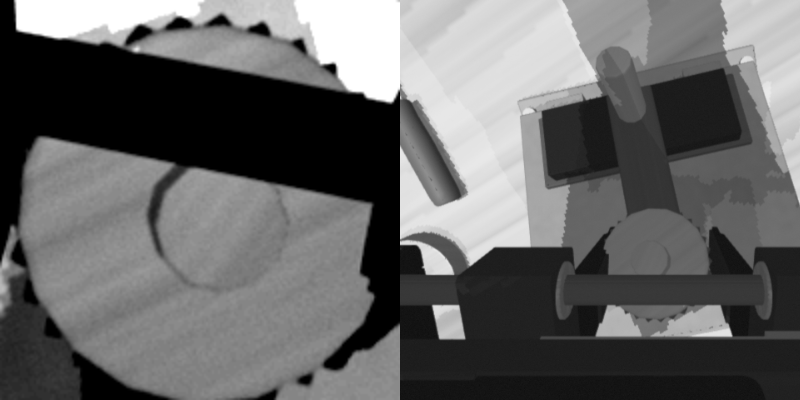

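Call:
apply_moves(commands=[[[0,-1,1],0],[[0,-1,1],0],[[0,-1,1],0],[[0,-1,1],0]], fingers=0.9)

```text
t: 21.25
position: [0.5926, -0.0262, 0.1504]
ee_rot: [0.437, 0.899, 0.0, -0.0]
ft_force: [-0.4, -0.2, 0.1]
grip_width: 0.89
```

Call:
apply_moves(commands=[[[0,0,0],-0.18],[[0,0,0],-0.37],[[0,0,0],-0.55],[[0,0,0],-0.74],[[0,0,0],-0.92]])

```text
t: 21.88
position: [0.5927, -0.0263, 0.1505]
ee_rot: [-0.011, 1.0, 0.0, -0.0]
ft_force: [-0.1, 0.3, -0.0]
grip_width: 0.898
```

```bash
python3 n.py 6.3 4 .6 -.6; python3 g.py r7 6.3
```

```text
t 21.875 pos [ 0.5927 -0.0263  0.1505] yaw 1.5918535026733178 q [-0.1557  0.5167  1.7089  0.0002  0.9162 -1.7476] F [-0.1307  0.3242 -0.0163] g 0.8975656484122231
    [[-1.7, 0.1, -2.5], -0.274]
    [[-1.7, 0.1, -2.5], 0.926]
grain (np.float32(106.04797), np.float32(0.96268266))
21.925 torque [-0.0134  0.0377  0.0363] F [-0.3213 -0.1083  0.2689] g 0.9005968731089373 tau6 1.7488434165716171 [ 0.5927 -0.0263  0.1505]
```

View pics/r7.png

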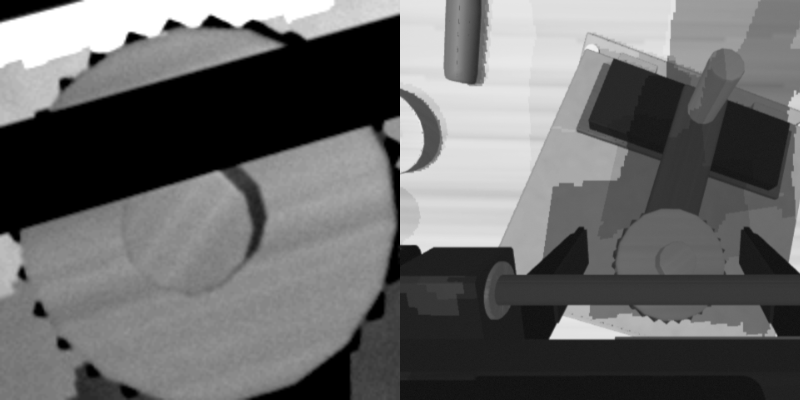

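Call:
apply_moves(commands=[[[-2,0,-2],-0.18],[[-2,0,-2],-0.27],[[-2,0,-2],-0.27],[[-2,0,-2],-0.27],[[-2,0,-2],-0.27]], fingers=0, grip_force=55)

```text
t: 22.55
position: [0.5947, -0.0265, 0.1526]
ee_rot: [-0.141, 0.99, -0.0, -0.0]
ft_force: [-1.2, -1.1, 0.8]
grip_width: 0.598
```

Call:
apply_moves(commands=[[[0,0,0],0.15],[[0,0,0],0.32],[[0,0,0],0.49],[[0,0,0],0.66],[[0,0,0],0.83]])

```text
t: 23.18
position: [0.5953, -0.0246, 0.1532]
ee_rot: [0.271, 0.963, 0.001, 0.001]
ft_force: [7.4, 7.1, 2.6]
grip_width: 0.54
```

```bash
python3 g.py r8a 6.5
```

```text
grain (np.float32(82.99716), np.float32(0.86705345))
23.225 torque [ 1.4732 -1.2068  1.1767] F [4.2371 1.043  3.9219] g 0.5376780677622158 tau6 0.14442475978285074 [ 0.596  -0.0249  0.1534]
```

View pics/r8a.png

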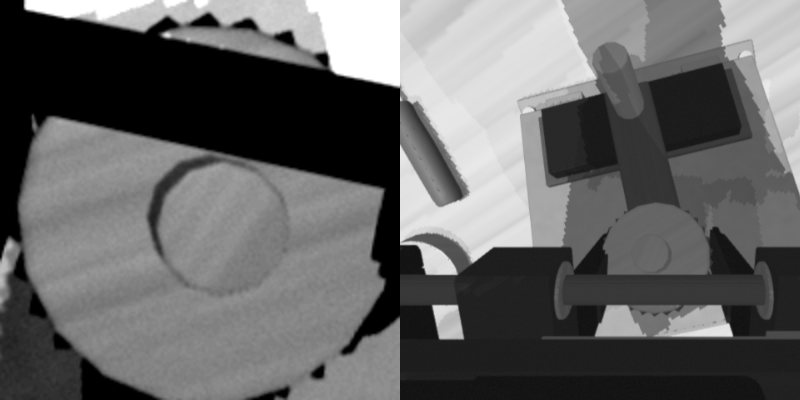

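Call:
apply_moves(commands=[[[0,0,0],0.17],[[0,0,0],0.34],[[0,0,0],0.34]])

```text
t: 23.6
position: [0.5995, -0.0282, 0.1544]
ee_rot: [0.429, 0.903, 0.001, 0.006]
ft_force: [15.6, -14.4, -1.2]
grip_width: 0.574
```

Call:
apply_moves(commands=[[[0,-1,1],0],[[0,-1,1],0],[[0,-1,1],0],[[0,-1,1],0]], fingers=0.9)

```text
t: 24.1
position: [0.5938, -0.0266, 0.1515]
ee_rot: [0.428, 0.904, 0.0, -0.0]
ft_force: [0.2, 0.3, 0.3]
grip_width: 0.887
```

Call:
apply_moves(commands=[[[0,0,0],-0.18],[[0,0,0],-0.37],[[0,0,0],-0.55],[[0,0,0],-0.74],[[0,0,0],-0.92]])

```text
t: 24.72
position: [0.5939, -0.0267, 0.1515]
ee_rot: [-0.021, 1.0, 0.0, -0.0]
ft_force: [0.1, -0.2, 0.2]
grip_width: 0.9
```

```bash
python3 n.py 6.5 4 .3 -.6; python3 g.py r9 6.3;python3 - <<'E'
from h import *
a=ctrl.capture("scene");cv2.imwrite("pics/s9c.png",cv2.resize(a[185:310,260:385],None,fx=4.8,fy=4.8,interpolation=cv2.INTER_CUBIC))
E
```

```text
t 24.725 pos [ 0.5939 -0.0267  0.1515] yaw 1.612044607726497 q [-0.1561  0.517   1.7049  0.0003  0.9199 -1.7683] F [ 0.0809 -0.2018  0.2167] g 0.8998549497763492
    [[-0.6, 0.5, -1.3], 0.046]
    [[-0.6, 0.5, -1.3], 0.946]
grain (np.float32(107.30469), np.float32(0.9586928))
24.775 torque [-0.0169  0.0137 -0.0056] F [0.2845 0.8594 0.3658] g 0.899392604668961 tau6 1.7485209926962852 [ 0.5939 -0.0267  0.1516]
```

View pics/r9.png

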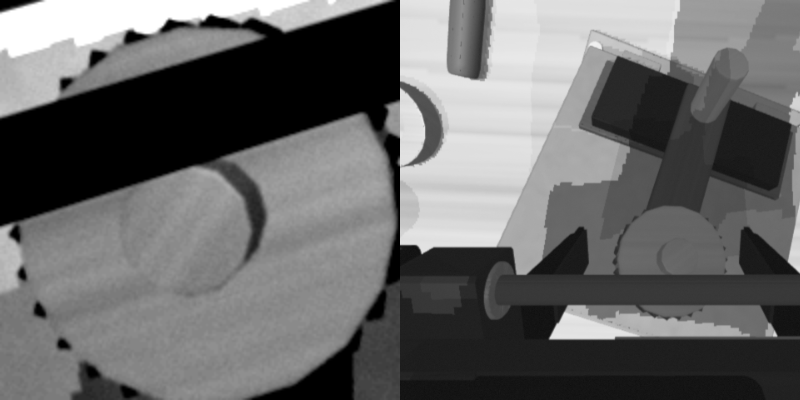

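View pics/s9c.png

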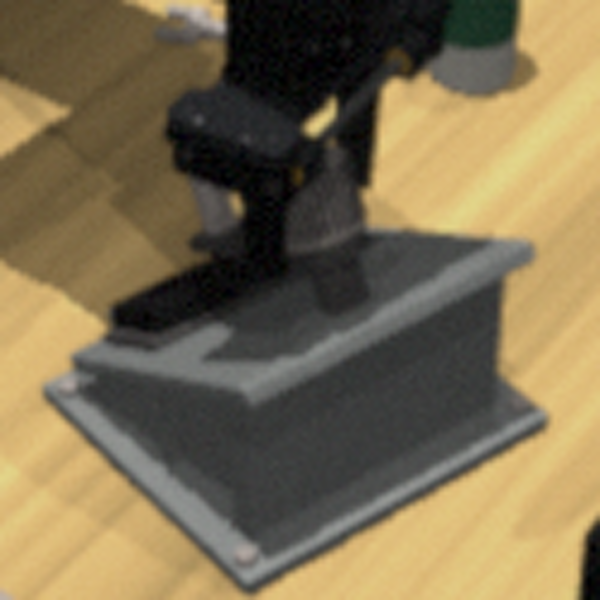

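Call:
apply_moves(commands=[[[0,0,-1],0],[[0,0,-1],0],[[0,0,-1],0],[[0,0,-1],0]], fingers=0, grip_force=55)

```text
t: 25.32
position: [0.5938, -0.0268, 0.1527]
ee_rot: [-0.017, 1.0, 0.0, -0.0]
ft_force: [-1.1, 1.0, 2.0]
grip_width: 0.558
```

Call:
apply_moves(commands=[[[0,0,0],0.1],[[0,0,0],0.2],[[0,0,0],0.3],[[0,0,0],0.4],[[0,0,0],0.4]])

```text
t: 25.95
position: [0.5918, -0.025, 0.1531]
ee_rot: [0.181, 0.983, 0.001, -0.002]
ft_force: [-13.6, 11.6, 13.4]
grip_width: 0.518
```

```bash
python3 g.py r10 6.3
```

```text
grain (np.float32(91.39206), np.float32(0.841433))
26.0 torque [2.0731 2.159  0.9234] F [-11.964   11.1556  12.5587] g 0.5199616115886387 tau6 1.0377457737922668 [ 0.5918 -0.025   0.1531]
```

Call:
apply_moves(commands=[[[0,0,0],0.1],[[0,0,0],0.2],[[0,0,0],0.2]])

```text
t: 26.38
position: [0.596, -0.0255, 0.1539]
ee_rot: [0.279, 0.96, 0.002, 0.003]
ft_force: [5.4, 8.0, 5.8]
grip_width: 0.539
```

```bash
python3 g.py r11 6.3
```

```text
grain (np.float32(83.13057), np.float32(0.84392065))
26.425 torque [ 2.9112 -1.7901  1.0025] F [4.9769 7.6621 5.2832] g 0.5408645260143871 tau6 1.0871395468711853 [ 0.5959 -0.0255  0.1539]
```

View pics/r11.png

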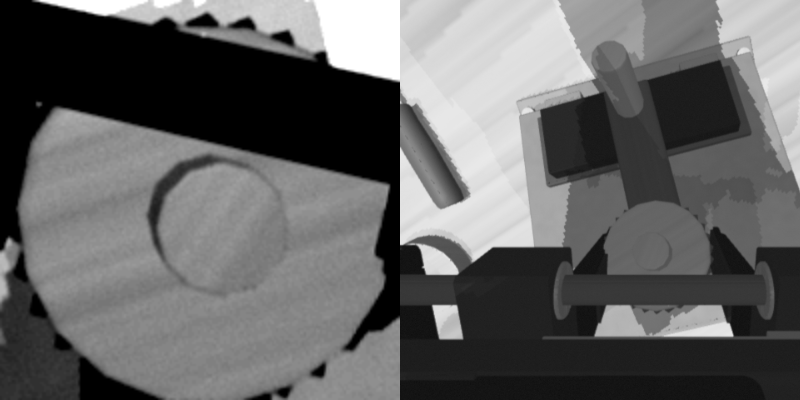

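Call:
apply_moves(commands=[[[0,-1,1],0],[[0,-1,1],0],[[0,-1,1],0],[[0,-1,1],0],[[0,-1,1],0]], fingers=1)

```text
t: 27.05
position: [0.5934, -0.0278, 0.1515]
ee_rot: [0.279, 0.96, 0.0, -0.0]
ft_force: [1.1, -0.2, 0.4]
grip_width: 0.986
```

Call:
apply_moves(commands=[[[0,0,-20],0],[[0,0,-50],0],[[0,0,-90],0],[[0,0,-130],0],[[0,0,-150],0]])

```text
t: 27.68
position: [0.5937, -0.0278, 0.3039]
ee_rot: [0.279, 0.96, 0.0, 0.001]
ft_force: [0.1, 0.2, -0.8]
grip_width: 0.999
```

```bash
python3 - <<'E'
from h import *
f=np.load("f.npy");i=ctrl.camera_info("wrist");im=ctrl.capture("wrist");im2=im.copy()
for th,c in ((0,(0,255,0)),(.1,(0,0,255))):
    q=proj("wrist",W(f,post(f[3]-.0066,th,.027)),i);print(th,q);cv2.circle(im2,tuple(int(round(v)) for v in q),2,c,-1)
cv2.imwrite("pics/w12.png",im2)
a=ctrl.capture("scene");cv2.imwrite("pics/s12c.png",cv2.resize(a[185:310,260:385],None,fx=4.8,fy=4.8,interpolation=cv2.INTER_CUBIC))
s=lambda q:((q[0]-260+.5)*4.8-.5,(q[1]-185+.5)*4.8-.5)
for th in(0,.1,-.1):print(th,s(proj("scene",W(f,post(f[3]-.0066,th,.027)))))
# pad centre motion? diff vs initial scene
print(ctrl.observe())
E
```

```text
0 [287.6476 101.6763]
0.1 [300.2452  98.7242]
0 (np.float64(199.89032173013928), np.float64(151.00891630658583))
0.1 (np.float64(214.9784474844606), np.float64(144.19186292513467))
-0.1 (np.float64(185.6496200203609), np.float64(157.91375312692458))
{'t': 27.775, 'qpos': array([-0.1579,  0.3703,  1.5149,  0.0001,  1.2525, -1.1639]), 'qvel': array([-0.0003,  0.0325,  0.0557,  0.0003, -0.0436,  0.0021]), 'tau': array([ -0.0216, -56.2478, -29.2283,  -0.0022,   0.6315,  -0.0001]), 'position': array([ 0.5939, -0.0278,  0.3038]), 'ee_rot': array([0.2787, 0.9604, 0.0003, 0.0019]), 'ft_force': array([ 0.8684, -1.0438,  0.2457]), 'torque': array([-0.0469, -0.0238,  0.0342]), 'grip_width': 1.0009826466448506}
```

View pics/w12.png

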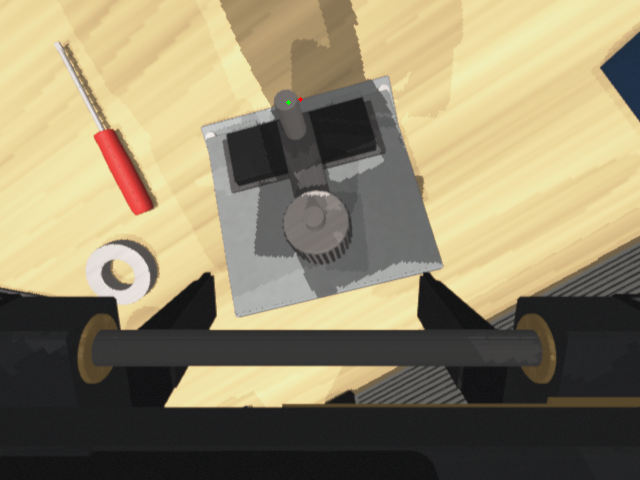

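View pics/s12c.png

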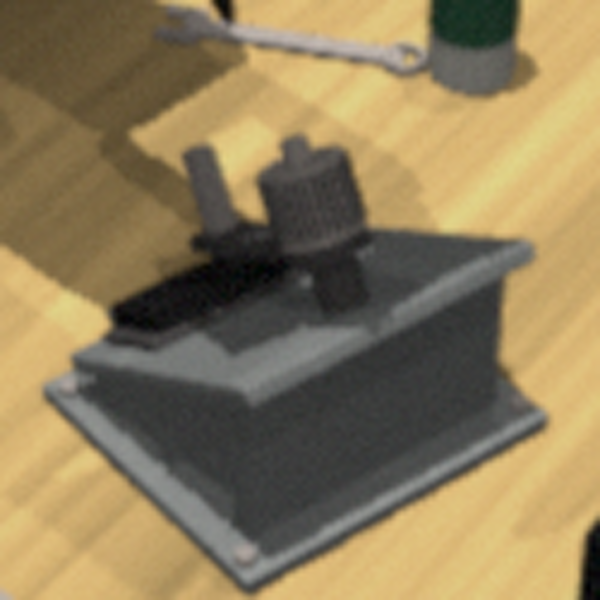

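```bash
python3 -c "
from cell import ctrl
print(ctrl.sign_off())"
```

```text
the job is handed in; nothing more can be done
None
```

The pad should now be clamped: I swung the strap over its middle, screwed the nut down to its stop, let go and handed the job in at about 28 s. No verdict was reported.

- **Strap:** I pushed the post round with the closed fingers. The last pictures put it within about 0.02 rad of straight down the slope, with the post top about 1 to 3 px from where it should be.
- **Nut:** I screwed it down in gripping strokes, some of which slipped. It turned about 3.5 rad by the grain on its top face. The post's height in the last scene picture fits the matching sink of about 6.6 mm. The last two strokes held about 1 N m and turned it no further, so I take it to be at its stop.
- **Pad and other things:** No shift of the pad or the nearby things showed by eye in the last pictures. I did not measure them.
- **Gripper:** It is open, about 10 cm clear above the clamp.

**Not checked:** I could not measure the foot's force on the pad; I infer it from the nut being at its stop. The nut's starting angle was not known, so the picture count alone does not prove 4.4 rad. My automatic grain-angle reading was biased by the gripper's shadow, so I read the turn off the pictures by eye, to within about 10 degrees.

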